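# Open a relining jig: retaining arm aside, top plate straight off its pins

## Task

Open the relining jig: swing its retaining arm (red knob) outward, away from you, a quarter turn, so that it stays lying parallel to the side of the top plate and clear of it. Then take the top plate by its black grip, draw it straight up off the three guide pins without cocking it or dragging the jig about, and lay it flat, right way up, in the middle of the blue-green mat; put it down, do not drop it. Leave the bottle, the powder pot and the pouch alone.

Things in the scene. Friction and masses are not known exactly. Their poses are not given: they have to be found in the camera images.
- jig: Relining jig, loose on the worktop, 1.8 kg: grey base 112 (x) x 144 (y) mm, origin at the centre of its underside, z up. Three 10 mm steel guide pins at (-28,-51), (28,-51), (0,23) mm, each with a 15 mm collar up to z = 60 on which the top plate rests, and a tapered tip at z = 104. A yellow jaw cast is fixed to it under the plate. Yaw within 0.35 rad of the world axes.
- jig_seat (a point): The point of the jig, (0, -14, 48) mm in its frame, where the plate's origin lies while the plate is fully seated. The jig's axes.
- retainer_hinge (a point): On the axis of the steel pillar (16 mm diameter) that carries the retaining arm: (0, 58, 110) mm in the jig's frame, level with the arm's underside; the hinge axis is vertical. Axes as the jig's.
- retainer (a joint): Angle of the dark steel retaining arm, rad. At 0 (start: within 0.1 of it) the arm points along the jig's -y over the plate's grip and locks the plate in. It grows as the free end swings to the jig's +x, away from the robot (anticlockwise from above); 1.57 is the quarter turn. No spring or detent: 0.08 N m of friction keeps it where released. Stops at -0.25 and 2.5.
- retainer_knob (a point): Grasp point in the red upright knob on the arm's free end, 72 mm from the hinge axis: 18 mm diameter, from 117 to 147 mm above the worktop, this point at 138 mm. The arm below it is 17 mm wide and 8 mm thick (110 to 118 mm). Its axes turn with the arm.
- plate: Top plate of the jig, loose, about 0.45 kg: aluminium 90 (x) x 96 (y) mm, z = 12 to 26 mm, three bushed holes with 1.6 mm play on the pins; a white plaster block 58 x 44 x 12 mm under its middle; a black grip bar on top. Origin at the centre of the plaster block's underside, z up; axes as the jig's while seated. It must rise 44 mm from its seat to clear the pin tips.
- plate_grip (a point): Grasp point on the plate's grip bar, 46 mm above the plate's origin, over its centre of mass. The bar is 16 mm thick (along the plate's x), 60 mm long (along y), from z = 26 to 60 mm of the plate; close the fingers along the plate's x.
- mat: Blue-green silicone mat fixed to the worktop, 140 x 140 x 3 mm; origin at the centre of its underside, so its top is 3 mm above the origin.
- bottle: Cream-white bottle with black cap, 44 mm diameter, 100 mm tall, standing behind the work; origin at the centre of its underside. Leave alone.
- pot: Clear powder pot with cream lid, 74 mm diameter, 78 mm tall, standing behind the work; origin at the centre of its underside. Leave alone.
- pouch: White stand-up pouch, 66 x 111 x 150 mm tall, standing behind the work; origin at the centre of its underside. Leave alone.

How it is judged (in metres and radians):
On the way, in this order (a step that is already met when the one before it is completed fails the run):
1. the retaining arm is swung out a quarter turn (1.35 to 1.79 rad) while the plate still sits on its collars (value of joint retainer between 1.35 and 1.79 rad and z of plate in the frame of jig_seat below 0.006 m), for 0.2 s.
2. the plate is drawn up clear of the pins, level and still above the jig (z of plate in the frame of jig_seat above 0.045 m and horizontal distance between plate and jig_seat below 0.03 m and angle between plate's own z axis and vertical below 0.12 rad), for 0.05 s.
At the end, for the whole second after the job is handed in: The plate lies flat (tilt under 0.05 rad), right way up and at rest on the mat, its centre within 30 mm of the mat's; the retaining arm stands between 1.35 and 1.79 rad; the jig stands level and still (horizontal distance between plate and mat below 0.03 m and height (world z) of plate below 0.007 m and angle between each of plate, jig's own z axis and vertical below 0.05 rad and linear speed of each of plate, jig below 0.02 m/s and value of joint retainer between 1.35 and 1.79 rad); the robot touches nothing.
It fails at once if the plate is cocked by more than 0.06 rad while it is still on the pins (angle between plate's own z axis and vertical above 0.06 rad and z of plate in the frame of jig_seat below 0.042 m and horizontal distance between plate and jig_seat below 0.03 m).
It fails at once if the jig is dragged more than 12 mm, lifted more than 5 mm or tipped more than 0.05 rad (distance of jig from where it was at the start of the episode above 0.012 m or height (world z) of jig above 0.005 m or angle between jig's own z axis and vertical above 0.05 rad).
It fails at once if the plate is let go in the air, more than about 15 mm over the mat (contact force between the fingers and plate below 0.05 N and height (world z) of plate above 0.018 m and horizontal distance between plate and jig_seat above 0.04 m).
It fails at once if the bottle, the pot or the pouch is moved more than 20 mm (distance of any of bottle, pot, pouch from where it was at the start of the episode above 0.02 m).
It also fails if it takes over 51 s, if anything falls off the work surface, if the arm or the gripper's body presses on something with over 40 N, if the wrist force passes 120 N, or if a joint passes its speed limit or range.

## Robot

A 6-joint arm with a two-finger parallel gripper is mounted at the origin on a cart in front of the work surface, level with it; the furniture and walls round the work are solid. World frame = base frame: x ahead of the robot, y to its left, z up, the work surface at z = 0. Lengths are in mm, angles in degrees, forces in N, time in s.
With the tool pointing down it reaches from about 300 to 850 mm from the base axis. Payload 4.2 kg.
Tool frame: the origin (TCP) lies at the very end of the fingers, on their centre line; the grasp point (between the pads) lies 19 mm behind it; z points along the fingers, y is the direction in which the jaws open and shut (so a half turn about z gives the same grasp; the last joint's range is limited). The gripper opens to 91 mm and grips with 3 to 60 N. Pads are 32 mm wide; open, the fingers measure 118 mm over their backs; the gripper's body (76 mm by 178 mm) begins 60 mm behind the grasp point.
Start: joints at [-77.98, 18.312, 89.639, -0, 72.044, -1.146], TCP at [130.977, -559.9, 213.976] pointing down, gripper open.
Joint ranges: [-177.97, 177.97], [-48.28, 115.42], [12.27, 149.76], [-77.06, 257.06], [2.81, 150.46], [-146.56, 146.56]. Speed limits (degrees/s): [147.25, 147.25, 180, 180, 180, 180].

## Interface

Orientations are given as [roll, pitch, yaw] about the fixed x, y, z axes, in that order (R = Rz(yaw) Ry(pitch) Rx(roll)).
In Python, from workcell import env gives the robot as it stands. The module is installed in compiled form; this text tells all that it offers.
- The arm moves only by the tool arm_command, never from a script. Its argument "targets" is a list of rows, each a list of 5 numbers: the closure, from 0 (fully open) to 1 (shut), then the shift along the tool's x, y, z each as a share of 50 cm, from -1 to 1, then the turn about the tool's z as a share of pi/4 rad, from -1 to 1. A call has 1 to 8 rows; each row is the pose to reach, as a shift and turn from the pose measured when the call began, along the tool's axes at that moment; what a row does not reach only later rows make up. A row lasts 1/12 s, in which the tool goes at most 41.7 mm and 7.16 degrees, less where a joint would pass 70% of its speed; a pose out of reach is approached as far as the arm can. A call with a number of a shift or a turn outside -1 to 1 is refused whole. A call with a gripper value outside its range is refused whole. The fingers move at their own pace and stop on an object; "squeeze" is the grip in N (left out, the last holds). Time passes only in rows, so rows that repeat a pose let the fingers close. It gives the time, the measured TCP pose, the force and the opening at its end, in the units of the state.
- env.state(): the state, without advancing time (a new reading comes with each control period).
- env.grab_frame(name): name is "scene" or "top"; returns the picture (480x640x3 uint8, red, green, blue); there is no depth.
- env.camera_params(name): a dict with "camera_matrix" (3x3 intrinsics, pixels), "R" (3x3) and "t" (3): a world point X has camera coordinates R X + t. Camera axes: x right, y down, z forward; pixel columns grow to the right and rows downward; lengths in mm; the calibration is good to about 2 mm. A picture is of the moment at which its call begins. camera_params takes no time and is no camera call.
- env.job_done(): hands the job in, once; it reports no verdict.
The state is a dict: "time_s": time; "qpos": joint angles; "qvel": joint speeds; "effort": joint torques, N m; "ee_pos": TCP position; "ee_rot": TCP orientation; "force": force on the tool from outside, world axes, zero at the start; "torque": the same for the moment, N m; "gripper_width": finger opening in mm.
Only numpy, scipy, OpenCV 4.12 (cv2) and the standard library are available. Lean on these libraries where they do the work, as an engineer would, in place of code of your own. Each camera call takes 0.05 s, during which the arm holds its last target.

## Working session

There is one attempt and no reset: what is moved stays moved. The work goes in short steps, Python scripts to look and compute and a tool call to move; the robot and the scene stay as the last step left them, time stands still between calls to the robot, and variables do not carry over. Pictures are saved under pics/ and viewed, and the job is handed in when it is done.

Besides the shell and the picture viewer there is one more tool, called after "Emit:" by a JSON object that holds its "name" and its "arguments", one argument or row to a line. arm_command: Moves the arm, as the interface text tells. Shift numbers are shares of 50 cm and turn numbers shares of pi/4 rad, none past 1 either way. Its arguments: {"type":"object","properties":{"targets":{"type":"array"},"squeeze":{"type":"number"}},"required":["targets"]}

```bash
mkdir -p pics; ls
python3 - <<'E'
from workcell import env
import cv2,numpy as np,json
for n in("scene","top"):
    im=env.grab_frame(n); cv2.imwrite(f"pics/{n}0.png",im[:,:,::-1])
    p=env.camera_params(n); print(n,{k:np.round(v,3).tolist() for k,v in p.items()})
print(env.state())
E
```

```text
pics
scene {'camera_matrix': [[488.524, 0.0, 317.147], [0.0, 488.524, 247.671], [0.0, 0.0, 1.0]], 'R': [[-0.539, -0.842, 0.008], [-0.655, 0.413, -0.632], [0.529, -0.346, -0.775]], 't': [280.81, 512.678, 564.362]}
top {'camera_matrix': [[536.048, 0.0, 319.791], [0.0, 536.048, 234.835], [0.0, 0.0, 1.0]], 'R': [[0.011, -1.0, -0.015], [-0.986, -0.008, -0.164], [0.164, 0.017, -0.986]], 't': [-75.044, 625.186, 1004.615]}
{'time_s': 0.1, 'qpos': array([-7.79785806e+01,  1.83475900e+01,  8.96975132e+01, -1.07307563e-04,
        7.20460382e+01, -1.14925610e+00]), 'qvel': array([-0.04222837, -0.05332625, -0.02380498, -0.0487986 ,  0.0593156 ,
       -0.02145295]), 'effort': array([ 8.21661024e-05, -4.13333952e+01, -2.32510060e+01,  7.28723849e-02,
        4.22470970e-02, -5.32895967e-05]), 'ee_pos': array([ 130.88929237, -559.44376726,  213.22115576]), 'ee_rot': array([-1.79908875e+02, -1.72601030e-03,  1.31707073e+01]), 'force': array([-1.01875103, -1.12498775,  0.08289649]), 'torque': array([-0.0101328 ,  0.01390059,  0.04342625]), 'gripper_width': 91.5117084182624}
```

View pics/scene0.png

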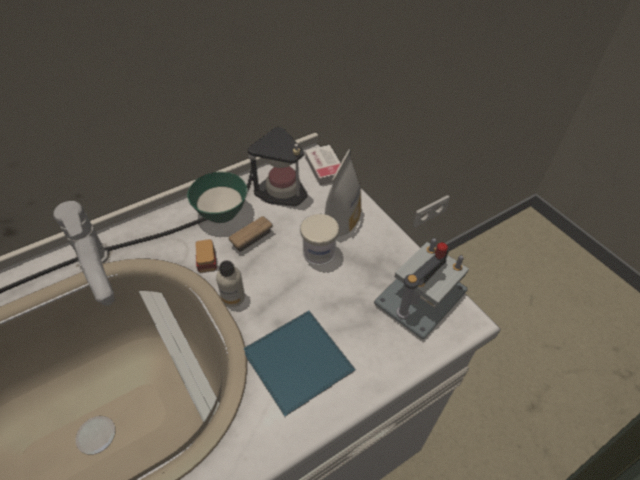

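View pics/top0.png

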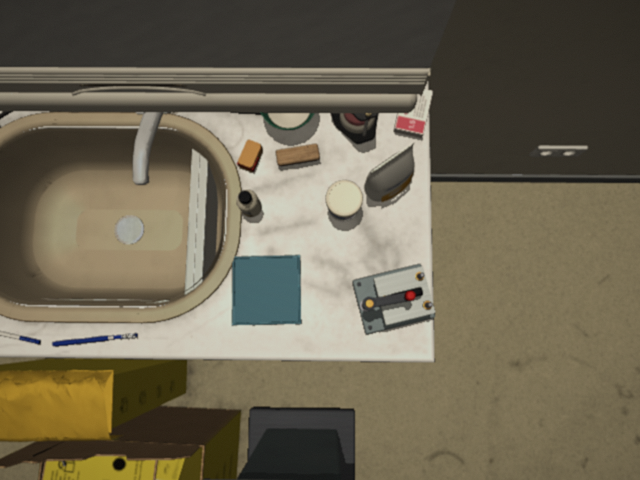

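The top view shows the mat at about (266,290), the jig at about (393,300), the red knob at (410,295) and the brass hinge cap at (369,303). The scene view shows the mat at (300,362) and the jig at (422,288). I'll enlarge the jig area.

Run:
```python
import cv2,numpy as np
a=cv2.imread("pics/top0.png")[250:350,335:455]; b=cv2.imread("pics/scene0.png")[225:345,365:485]
a=cv2.resize(a,(400*120//100,400),interpolation=cv2.INTER_CUBIC)
cv2.imwrite("pics/topz.png",cv2.convertScaleAbs(cv2.resize(a,(720,600)),alpha=1.3))
cv2.imwrite("pics/scz.png",cv2.convertScaleAbs(cv2.resize(b,(600,600),interpolation=cv2.INTER_CUBIC),alpha=1.5))
```

```text
(no output)
```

View pics/topz.png

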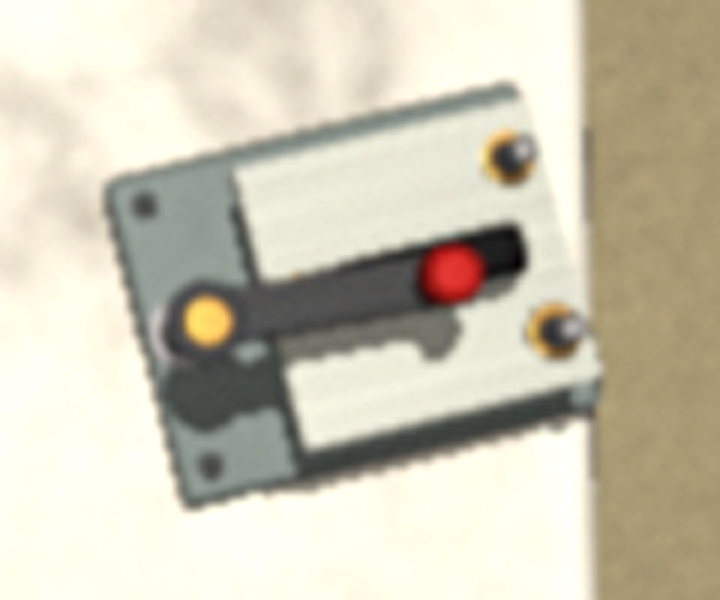

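View pics/scz.png

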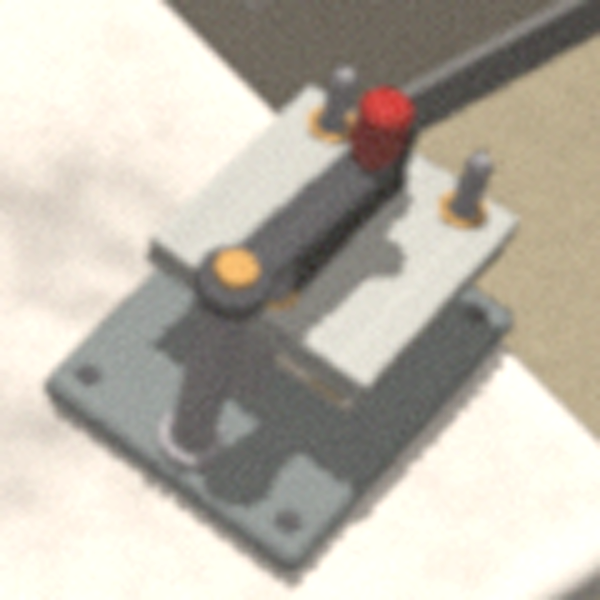

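```bash
cat > h.py <<'E'
from workcell import env
import cv2,numpy as np
P={n:env.camera_params(n) for n in("scene","top")}
def ray(n,px,z):
    p=P[n];R=np.array(p["R"]);t=np.array(p["t"]);K=np.array(p["camera_matrix"])
    d=R.T@np.linalg.solve(K,[px[0],px[1],1]);c=-R.T@t
    return (c+d*(z-c[2])/d[2])
def proj(n,X):
    p=P[n];c=np.array(p["R"])@X+np.array(p["t"]);q=np.array(p["camera_matrix"])@c;return q[:2]/q[2]
def rigid(A,B):  # B ~ R A + t (2D)
    A=np.array(A,float);B=np.array(B,float);a=A-A.mean(0);b=B-B.mean(0)
    th=np.arctan2((a[:,0]*b[:,1]-a[:,1]*b[:,0]).sum(),(a*b).sum())
    R=np.array([[np.cos(th),-np.sin(th)],[np.sin(th),np.cos(th)]])
    t=B.mean(0)-R@A.mean(0);return th,t,B-(A@R.T+t)
E
python3 - <<'E'
from h import *
T=lambda u,v:(335+u/6-.4,250+v/6-.4); S=lambda u,v:(365+u/5-.4,225+v/5-.4)
J=[(45,34,74),(-45,34,74),(-45,-62,74),(45,-62,74),(28,-51,104),(-28,-51,104)]
tp=[T(235,167),T(305,450),T(598,375),T(522,95),T(520,148),T(572,328)]
sp=[S(150,243),S(365,385),S(518,218),S(308,85),S(345,72),S(481,157)]
for n,pp in(("top",tp),("scene",sp)):
    W=[ray(n,p,j[2])[:2] for p,j in zip(pp,J)]
    th,t,r=rigid([j[:2] for j in J],W); print(n,np.degrees(th),t,np.round(r,1).tolist())
    R=np.array([[np.cos(th),-np.sin(th)],[np.sin(th),np.cos(th)]])
    print(' hinge',R@[0,58]+t,'seat',R@[0,-14]+t)
for n in P:
    im=cv2.imread(f"pics/{n}0.png")
    hsv=cv2.cvtColor(im,cv2.COLOR_BGR2HSV)
    m=cv2.inRange(hsv,(85,80,40),(105,255,160)); 
    k,l,s,c=cv2.connectedComponentsWithStats(m);i=1+np.argmax(s[1:,4]);print(n,'mat',s[i],c[i])
    cn=cv2.findContours((l==i).astype(np.uint8),0,1)[0][0]
    q=cv2.approxPolyDP(cn,8,True)[:,0]; W=np.array([ray(n,p,3)[:2] for p in q]);print(q.tolist(),np.round(W,1).tolist())
    r=cv2.minAreaRect(np.array([ray(n,p,3)[:2] for p in cn[:,0]],np.float32));print('rect',r)
    m=cv2.inRange(hsv,(0,150,60),(6,255,255))|cv2.inRange(hsv,(174,150,60),(180,255,255))
    x0=335; m[:,:x0]=0;m[:240]=0
    k,l,s,c=cv2.connectedComponentsWithStats(m);i=1+np.argmax(s[1:,4]);print('red',s[i],c[i])
    for z in(132,147):print(z,ray(n,c[i],z))
print('knob top',ray("top",T(455,270),147),ray("scene",S(388,105),147))
print('tcp px',[proj(n,np.array([131,-560,214])) for n in P])
E
```

```text
top 14.268971712961626 [ 505.27632163 -215.62423912] [[0.4, -1.3], [-0.4, -0.4], [-0.0, 1.0], [0.4, 0.7], [-0.0, 0.4], [-0.4, -0.4]]
 hinge [ 490.98081744 -159.41357678] seat [ 508.72696058 -229.19233003]
scene 15.03515797767178 [ 503.10826192 -214.15579572] [[-1.2, 0.6], [1.3, -0.1], [0.3, 0.5], [-0.5, -0.4], [0.0, -0.5], [0.1, -0.0]]
 hinge [ 488.06238274 -158.14131974] seat [ 506.74002587 -227.67653131]
scene mat [303 356   4   5   8] [305.    357.875]
[[306, 356]] [[516.0, 25.7]]
rect ((513.8103637695312, 28.4439697265625), (5.224366188049316, 6.185861110687256), 10.597898483276367)
red [437 243  10   9  66] [441.83333333 246.77272727]
132 [ 507.99250331 -236.6118956   132.        ]
147 [ 500.35245019 -225.69959958  147.        ]
top mat [ 233  256   68   68 4359] [266.31979812 290.06423492]
[[298, 256], [235, 258], [233, 323], [300, 322]] [[589.5, -24.2], [584.3, 105.0], [452.8, 104.2], [456.2, -30.5]]
rect ((520.2505493164062, 39.2465705871582), (134.411376953125, 135.21795654296875), 1.9386342763900757)
red [405 290  11  11  88] [409.875 295.   ]
132 [ 505.24349316 -231.9384788   132.        ]
147 [ 504.42572346 -229.67187303  147.        ]
knob top [ 505.132371   -230.65879129  147.        ] [ 501.89828732 -227.87193187  147.        ]
tcp px [array([822.04504438, 292.01857414]), array([641.16337238, 544.4492885 ])]
```

```bash
cat >> h.py <<'E'
def go(x,y,z,yaw=None):
    s=env.state();p=np.array(s["ee_pos"]);r,pi,ya=np.radians(s["ee_rot"])
    cx=cv2.Rodrigues(np.array([r,0,0.]))[0];cy=cv2.Rodrigues(np.array([0,pi,0.]))[0];cz=cv2.Rodrigues(np.array([0,0,ya]))[0]
    R=cz@cy@cx; d=R.T@(np.array([x,y,z])-p)
    t=0 if yaw is None else -((yaw-np.degrees(ya)+180)%360-180)/45
    print('t%.2f'%s["time_s"],'pos',p.round(1),'rot',np.round(s["ee_rot"],2),'w%.1f'%s["gripper_width"],'F',np.round(s["force"],1))
    print('  shift',np.round(d/500,4),'turn',round(t,3),'rows>=',np.linalg.norm(d)/41.7,abs(t)*45/7.16,'q6',s["qpos"][5].round(1))
E
python3 - <<'E'
from h import *
go(503.9,-229.4,190,101.5)
q=[(308,314),(353,366),(287,411),(247,358)]
print([ray("scene",p,3)[:2].round(1).tolist() for p in q], np.mean([ray("scene",p,3) for p in q],0))
for p in [(366,195),(390,203),(412,190)]: print(ray("top",p,0))
E
```

```text
t0.10 pos [ 130.9 -559.4  213.2] rot [-179.91   -0.     13.17] w91.5 F [-1.  -1.1  0.1]
  shift [ 0.8768 -0.4727  0.0472] turn -1.963 rows>= 11.956910004518479 12.336493398062217 q6 -1.1
[[584.3, -20.8], [458.5, -30.9], [451.8, 100.5], [566.1, 111.6]] [515.17936954  40.10488715   3.        ]
[ 719.46868773 -163.97099986    0.        ]
[ 702.71476375 -213.82257495    0.        ]
[ 730.85499493 -260.00197078    0.        ]
```

Emit:
{"name": "arm_command", "arguments": {
  "targets": [
    [0.5,0.877,-0.473,0.03,-1],
    [0.5,0.877,-0.473,0.03,-1],
    [0.5,0.877,-0.473,0.03,-1],
    [0.5,0.877,-0.473,0.03,-1],
    [0.5,0.877,-0.473,0.03,-1],
    [0.5,0.877,-0.473,0.03,-1],
    [0.5,0.877,-0.473,0.03,-1],
    [0.5,0.877,-0.473,0.03,-1]
  ],
  "squeeze": 5
}}

```text
time_s: 0.77
ee_pos: [381.3, -337.1, 203.4]
ee_rot: [-179.9, -0.1, 58.2]
force: [0.7, -1.0, -0.2]
gripper_width: 46.1
```

```bash
python3 -c "
from h import *
go(503.9,-229.4,190,101.5)"
```

```text
t0.77 pos [ 381.3 -337.1  203.4] rot [-1.7991e+02 -7.0000e-02  5.8230e+01] w46.1 F [ 0.7 -1.  -0.2]
  shift [0.3123 0.0951 0.027 ] turn -0.962 rows>= 3.9275303501949637 6.042999521967368 q6 -11.1
```

Emit:
{"name": "arm_command", "arguments": {
  "targets": [
    [0.55,0.312,0.095,0.027,-0.962],
    [0.55,0.312,0.095,0.027,-0.962],
    [0.55,0.312,0.095,0.027,-0.962],
    [0.55,0.312,0.095,0.027,-0.962],
    [0.55,0.312,0.095,0.027,-0.962],
    [0.55,0.312,0.095,0.027,-0.962],
    [0.55,0.312,0.095,0.027,-0.962],
    [0.55,0.312,0.095,0.027,-0.962]
  ]
}}

```text
time_s: 1.43
ee_pos: [503.6, -229.2, 189.6]
ee_rot: [-179.9, -0.1, 101.4]
force: [0.3, 0.8, 0.4]
gripper_width: 40.8
```

```bash
python3 -c "
from h import *
for n in P: 
  im=env.grab_frame(n);cv2.imwrite(f'pics/{n}1.png',im[:,:,::-1])
go(503.9,-229.4,124,101.5)
a=cv2.imread('pics/top1.png')[230:350,335:455];b=cv2.imread('pics/scene1.png')[185:335,365:515]
cv2.imwrite('pics/z1.png',cv2.convertScaleAbs(np.hstack([cv2.resize(a,(400,400),interpolation=2),cv2.resize(b,(400,400),interpolation=2)]),alpha=1.4))"
```

```text
t1.53 pos [ 503.4 -229.8  189.9] rot [-1.7997e+02 -1.2000e-01  1.0134e+02] w40.9 F [-0.   0.5  0.7]
  shift [0.0002 0.0012 0.1319] turn -0.003 rows>= 1.5811182032786966 0.021731424681902683 q6 -37.1
```

View pics/z1.png

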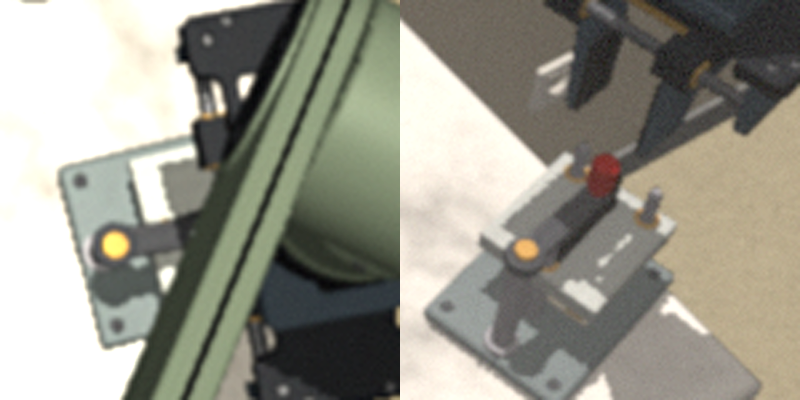

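The scene view has the open fingers straddling the line above the red knob (zoom position 605,175), so I'll descend.

Emit:
{"name": "arm_command", "arguments": {
  "targets": [
    [0.55,0,0,0.02,0],
    [0.55,0,0,0.04,0],
    [0.55,0,0,0.06,0],
    [0.55,0,0,0.078,0],
    [0.55,0,0,0.095,0],
    [0.55,0,0,0.11,0],
    [0.55,0,0,0.125,0],
    [0.55,0,0,0.13,0]
  ]
}}

```text
time_s: 2.2
ee_pos: [502.7, -229.3, 123.4]
ee_rot: [-179.9, -0.2, 101.3]
force: [0.4, 0.0, -0.1]
gripper_width: 41.2
```

```bash
python3 -c "
from h import *
im=env.grab_frame('scene');cv2.imwrite('pics/scene2.png',im[:,:,::-1])
go(503.9,-229.4,124,101.5)
b=cv2.imread('pics/scene2.png')[185:335,365:515]
cv2.imwrite('pics/z2.png',cv2.convertScaleAbs(cv2.resize(b,(600,600),interpolation=2),alpha=1.5))"
```

```text
t2.25 pos [ 502.7 -229.3  123.5] rot [-179.86   -0.2   101.34] w40.9 F [-0.4  0.4  0. ]
  shift [-0.0007  0.0022 -0.0009] turn -0.003 rows>= 0.030224915730407483 0.021724019796745743 q6 -37.1
```

View pics/z2.png

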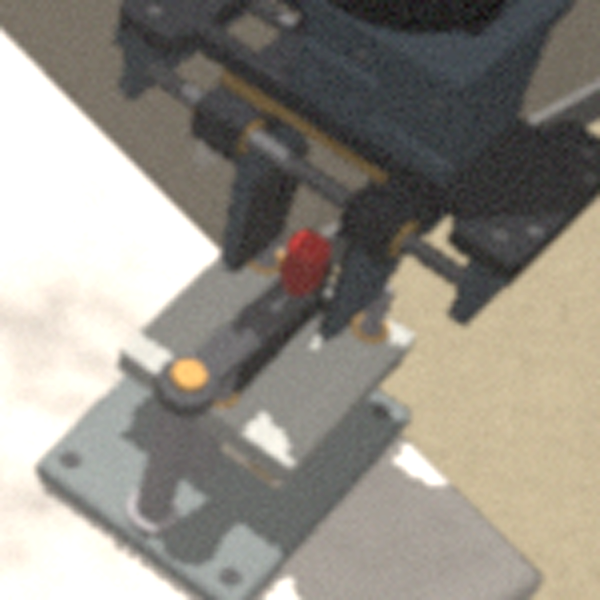

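```bash
cat >> h.py <<'E'
H=np.array([489.6,-158.8])
def arc(a,b,n,z=124,r=72):
    s=env.state();p=np.array(s["ee_pos"]);ya=np.radians(s["ee_rot"][2])
    for th in np.linspace(a,b,n+1)[1:]:
        f=np.radians(-75.4+th);w=np.r_[H+r*np.array([np.cos(f),np.sin(f)]),z]-p
        dx=np.cos(ya)*w[0]+np.sin(ya)*w[1];dy=np.sin(ya)*w[0]-np.cos(ya)*w[1]
        t=-((np.degrees(f)+180-np.degrees(ya)+180)%360-180)/45
        print([round(th,1)],[0.69]+[round(v,3) for v in(dx/500,dy/500,-w[2]/500,t)])
E
python3 -c "
from h import *
arc(-3,29,8)"
```

```text
[np.float64(1.0)] [0.69, np.float64(-0.0), np.float64(0.013), np.float64(-0.001), np.float64(-0.095)]
[np.float64(5.0)] [0.69, np.float64(0.001), np.float64(0.023), np.float64(-0.001), np.float64(-0.183)]
[np.float64(9.0)] [0.69, np.float64(0.003), np.float64(0.033), np.float64(-0.001), np.float64(-0.272)]
[np.float64(13.0)] [0.69, np.float64(0.005), np.float64(0.042), np.float64(-0.001), np.float64(-0.361)]
[np.float64(17.0)] [0.69, np.float64(0.008), np.float64(0.052), np.float64(-0.001), np.float64(-0.45)]
[np.float64(21.0)] [0.69, np.float64(0.012), np.float64(0.061), np.float64(-0.001), np.float64(-0.539)]
[np.float64(25.0)] [0.69, np.float64(0.017), np.float64(0.07), np.float64(-0.001), np.float64(-0.628)]
[np.float64(29.0)] [0.69, np.float64(0.022), np.float64(0.079), np.float64(-0.001), np.float64(-0.717)]
```

Emit:
{"name": "arm_command", "arguments": {
  "targets": [
    [0.69,0,0.002,0,0],
    [0.69,0,0.013,0,-0.095],
    [0.69,0.001,0.023,0,-0.183],
    [0.69,0.003,0.033,0,-0.272],
    [0.69,0.005,0.042,0,-0.361],
    [0.69,0.008,0.052,0,-0.45],
    [0.69,0.012,0.061,0,-0.539],
    [0.69,0.017,0.07,0,-0.628]
  ]
}}

```text
time_s: 2.92
ee_pos: [535.7, -214.6, 123.9]
ee_rot: [-179.9, -0.2, 129.8]
force: [-0.7, -1.2, -0.4]
gripper_width: 28.6
```

```bash
python3 -c "
from h import *
im=env.grab_frame('scene');cv2.imwrite('pics/scene3.png',im[:,:,::-1])
go(503.9,-229.4,124,101.5)
b=cv2.imread('pics/scene3.png')[185:335,365:515]
cv2.imwrite('pics/z3.png',cv2.convertScaleAbs(cv2.resize(b,(500,500),interpolation=2),alpha=1.5))
arc(25,57,8)"
```

```text
t2.97 pos [ 536.5 -214.   123.9] rot [ 1.8000e+02 -1.5000e-01  1.2996e+02] w28.5 F [ 0.4 -1.2 -0.1]
  shift [ 0.0183 -0.0698 -0.0001] turn 0.632 rows>= 0.8654644732404614 3.9742309753949825 q6 -62.9
[np.float64(29.0)] [0.69, np.float64(0.001), np.float64(0.008), np.float64(-0.0), np.float64(-0.081)]
[np.float64(33.0)] [0.69, np.float64(0.002), np.float64(0.018), np.float64(-0.0), np.float64(-0.17)]
[np.float64(37.0)] [0.69, np.float64(0.004), np.float64(0.028), np.float64(-0.0), np.float64(-0.259)]
[np.float64(41.0)] [0.69, np.float64(0.006), np.float64(0.038), np.float64(-0.0), np.float64(-0.348)]
[np.float64(45.0)] [0.69, np.float64(0.009), np.float64(0.047), np.float64(-0.0), np.float64(-0.437)]
[np.float64(49.0)] [0.69, np.float64(0.013), np.float64(0.057), np.float64(-0.0), np.float64(-0.525)]
[np.float64(53.0)] [0.69, np.float64(0.017), np.float64(0.066), np.float64(-0.0), np.float64(-0.614)]
[np.float64(57.0)] [0.69, np.float64(0.022), np.float64(0.074), np.float64(-0.0), np.float64(-0.703)]
```

View pics/z3.png

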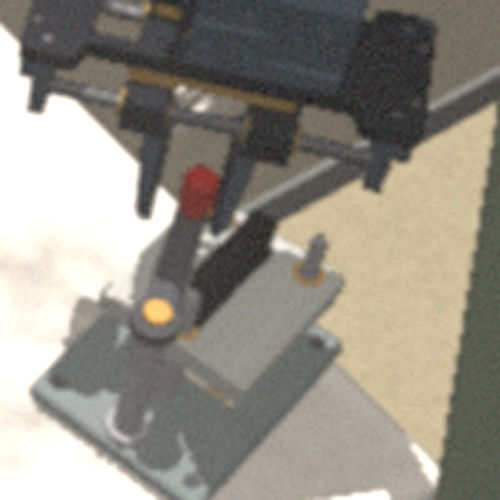

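The knob (zoom position 200,190) is riding between the fingers, the arm has left the grip bar, and the jig hasn't moved. I'll carry on along the arc.

Emit:
{"name": "arm_command", "arguments": {
  "targets": [
    [0.69,0.001,0.008,0,-0.081],
    [0.69,0.002,0.018,0,-0.17],
    [0.69,0.004,0.028,0,-0.259],
    [0.69,0.006,0.038,0,-0.348],
    [0.69,0.009,0.047,0,-0.437],
    [0.69,0.013,0.057,0,-0.525],
    [0.69,0.017,0.066,0,-0.614],
    [0.69,0.022,0.074,0,-0.703]
  ]
}}

```text
time_s: 3.63
ee_pos: [558.0, -182.0, 124.2]
ee_rot: [180.0, -0.1, 161.7]
force: [-0.2, -1.5, -1.1]
gripper_width: 28.4
```

```bash
python3 -c "
from h import *
arc(57,93,8)"
```

```text
[np.float64(61.5)] [0.69, np.float64(0.001), np.float64(0.012), np.float64(0.0), np.float64(-0.098)]
[np.float64(66.0)] [0.69, np.float64(0.002), np.float64(0.023), np.float64(0.0), np.float64(-0.198)]
[np.float64(70.5)] [0.69, np.float64(0.004), np.float64(0.034), np.float64(0.0), np.float64(-0.298)]
[np.float64(75.0)] [0.69, np.float64(0.007), np.float64(0.045), np.float64(0.0), np.float64(-0.398)]
[np.float64(79.5)] [0.69, np.float64(0.011), np.float64(0.056), np.float64(0.0), np.float64(-0.498)]
[np.float64(84.0)] [0.69, np.float64(0.016), np.float64(0.066), np.float64(0.0), np.float64(-0.598)]
[np.float64(88.5)] [0.69, np.float64(0.021), np.float64(0.076), np.float64(0.0), np.float64(-0.698)]
[np.float64(93.0)] [0.69, np.float64(0.028), np.float64(0.086), np.float64(0.0), np.float64(-0.798)]
```

Emit:
{"name": "arm_command", "arguments": {
  "targets": [
    [0.69,0.001,0.012,0,-0.098],
    [0.69,0.002,0.023,0,-0.198],
    [0.69,0.004,0.034,0,-0.298],
    [0.69,0.007,0.045,0,-0.398],
    [0.69,0.011,0.056,0,-0.498],
    [0.69,0.016,0.066,0,-0.598],
    [0.69,0.021,0.076,0,-0.698],
    [0.69,0.028,0.086,0,-0.798]
  ]
}}

```text
time_s: 4.3
ee_pos: [558.4, -137.0, 124.7]
ee_rot: [180.0, -0.0, -162.2]
force: [0.8, -0.4, -0.7]
gripper_width: 28.5
```

```bash
cat >> h.py <<'E'
def red(n,f):
    im=env.grab_frame(n)[:,:,::-1].copy();cv2.imwrite(f,im)
    hsv=cv2.cvtColor(im,cv2.COLOR_BGR2HSV)
    m=cv2.inRange(hsv,(0,150,50),(6,255,255))|cv2.inRange(hsv,(174,150,50),(180,255,255));m[:,:335]=0;m[:200 if n=='scene' else 240]=0
    k,l,s,c=cv2.connectedComponentsWithStats(m);i=1+np.argmax(s[1:,4]);print(n,'red',s[i],c[i])
    for z in(135,147):
        w=ray(n,c[i],z)[:2]; v=w-H; print(z,w.round(1),'r%.1f'%np.hypot(*v),'retainer',np.degrees(np.arctan2(v[1],v[0]))+75.4)
E
python3 -c "
from h import *
red('scene','pics/scene4.png');red('top','pics/top4.png')
go(503.9,-229.4,124,101.5)
b=cv2.imread('pics/scene4.png')[185:335,345:495];a=cv2.imread('pics/top4.png')[230:350,335:455]
cv2.imwrite('pics/z4.png',cv2.convertScaleAbs(np.hstack([cv2.resize(a,(400,400),interpolation=2),cv2.resize(b,(400,400),interpolation=2)]),alpha=1.4))"
```

```text
Traceback (most recent call last):
  File "h.py", line 34, in red
    k,l,s,c=cv2.connectedComponentsWithStats(m);i=1+np.argmax(s[1:,4]);print(n,'red',s[i],c[i])
                                                    ~~~~~~~~~^^^^^^^^^
ValueError: attempt to get argmax of an empty sequence
```

The knob is hidden in the scene view. I'll look at the saved picture.

```bash
python3 -c "
from h import *
b=cv2.imread('pics/scene4.png')[165:335,345:515]
cv2.imwrite('pics/z4.png',cv2.convertScaleAbs(cv2.resize(b,(500,500),interpolation=2),alpha=1.4))"
```

```text
(no output)
```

View pics/z4.png

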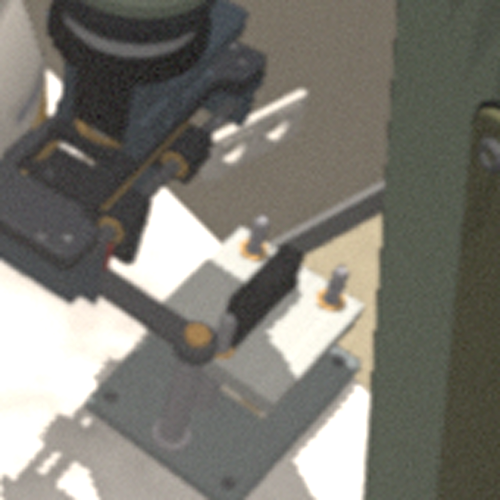

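The arm now stands roughly square to the grip bar, pointing away from the robot. I'll open a little, rise and measure.

Emit:
{"name": "arm_command", "arguments": {
  "targets": [
    [0.5,0,0,0,0],
    [0.5,0,0,0,0],
    [0.5,0,0,-0.05,0],
    [0.5,0,0,-0.12,0],
    [0.5,0,0,-0.2,0],
    [0.5,0,0,-0.2,0],
    [0.5,0,0,-0.2,0]
  ]
}}

```text
time_s: 4.93
ee_pos: [559.7, -136.7, 227.6]
ee_rot: [-179.9, 0.3, -162.2]
force: [-0.0, 0.2, -0.2]
gripper_width: 45.6
```

```bash
python3 -c "
from h import *
red('scene','pics/scene5.png')
go(507.5,-228.5,215,104.6)
b=cv2.imread('pics/scene5.png')[165:335,345:515]
cv2.imwrite('pics/z5.png',cv2.convertScaleAbs(cv2.resize(b,(600,600),interpolation=2),alpha=1.4))"
```

```text
scene red [373 244   7   7  28] [376.17857143 246.71428571]
135 [ 564.6 -142.4] r76.8 retainer 87.69764158935057
147 [ 557.4 -135.5] r71.7 retainer 94.37856240469232
t4.98 pos [ 558.4 -136.4  225.4] rot [ 1.7997e+02  8.0000e-02 -1.6217e+02] w45.7 F [-0.2 -0.1  0.2]
  shift [ 0.1534 -0.1443  0.0206] turn 2.072 rows>= 2.5370804709603845 13.020888153008537 q6 -122.8
```

View pics/z5.png

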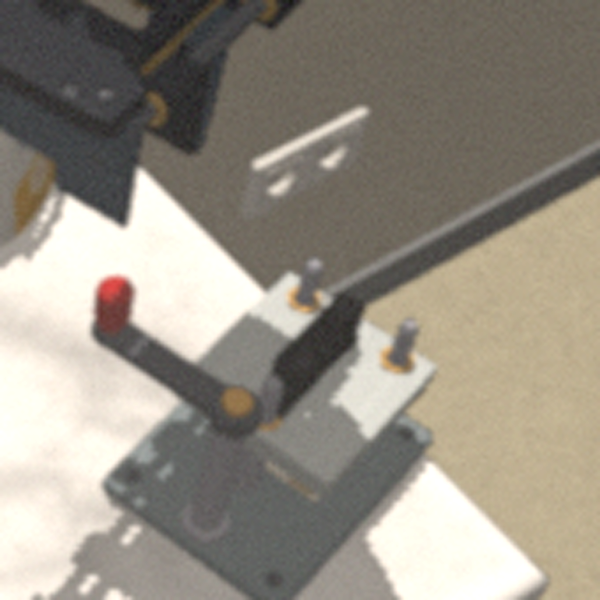

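The knob is at scene (376,247), a retainer angle of about 88–94°. The pin tips are at scene (434,240) and (461,257), the same as before, so the jig didn't move. Next I go above the grip.

Emit:
{"name": "arm_command", "arguments": {
  "targets": [
    [0.5,0.153,-0.144,0.03,1],
    [0.5,0.153,-0.144,0.03,1],
    [0.5,0.153,-0.144,0.03,1],
    [0.5,0.153,-0.144,0.03,1],
    [0.5,0.153,-0.144,0.03,1],
    [0.5,0.153,-0.144,0.03,1],
    [0.5,0.153,-0.144,0.03,1]
  ]
}}

```text
time_s: 5.57
ee_pos: [506.4, -228.2, 208.1]
ee_rot: [179.9, -0.2, 152.4]
force: [-0.1, -0.7, -0.4]
gripper_width: 45.8
```

Emit:
{"name": "arm_command", "arguments": {
  "targets": [
    [0.5,0,0,0,1],
    [0.5,0,0,0,1],
    [0.5,0,0,0,1],
    [0.5,0,0,0,1],
    [0.5,0,0,0,1],
    [0.5,0,0,0,1],
    [0.5,0,0,0,1],
    [0.5,0,0,0,1]
  ]
}}

```text
time_s: 6.23
ee_pos: [505.4, -227.9, 206.1]
ee_rot: [-179.7, -0.4, 107.4]
force: [-0.3, -0.4, 0.5]
gripper_width: 45.6
```

```bash
python3 -c "
from h import *
go(507.7,-228.4,130,104.6)"
```

```text
t6.23 pos [ 505.4 -227.9  206.1] rot [-179.74   -0.36  107.35] w45.6 F [-0.3 -0.4  0.5]
  shift [-0.0033  0.0048  0.1521] turn 0.061 rows>= 1.82562856652026 0.3841180986435101 q6 -42.9
```

Emit:
{"name": "arm_command", "arguments": {
  "targets": [
    [0.5,-0.003,0.005,0.03,0.06],
    [0.5,-0.003,0.005,0.06,0.06],
    [0.5,-0.003,0.005,0.09,0.06],
    [0.5,-0.003,0.005,0.12,0.06],
    [0.5,-0.003,0.005,0.15,0.06],
    [0.5,-0.003,0.005,0.152,0.06],
    [0.5,-0.003,0.005,0.152,0.06]
  ]
}}

```text
time_s: 6.82
ee_pos: [506.7, -227.8, 128.5]
ee_rot: [-179.6, -0.5, 104.7]
force: [-0.1, 0.1, 0.9]
gripper_width: 45.5
```

```bash
python3 -c "
from h import *
red('scene','pics/scene6.png')
go(507.7,-228.4,80,104.6)
b=cv2.imread('pics/scene6.png')[165:335,345:515]
cv2.imwrite('pics/z6.png',cv2.convertScaleAbs(cv2.resize(b,(600,600),interpolation=2),alpha=1.5))"
```

```text
scene red [374 244   8   7  43] [377.27906977 247.23255814]
135 [ 562.8 -143.3] r74.8 retainer 87.34835875506326
147 [ 555.6 -136.3] r69.7 retainer 94.20120662844194
t6.87 pos [ 507.5 -228.1  129.6] rot [-179.66   -0.4   104.67] w45.8 F [ 0.2 -0.5 -0.1]
  shift [-0.0013  0.0009  0.0992] turn 0.001 rows>= 1.1901595488601577 0.009284156078672176 q6 -40.2
```

View pics/z6.png

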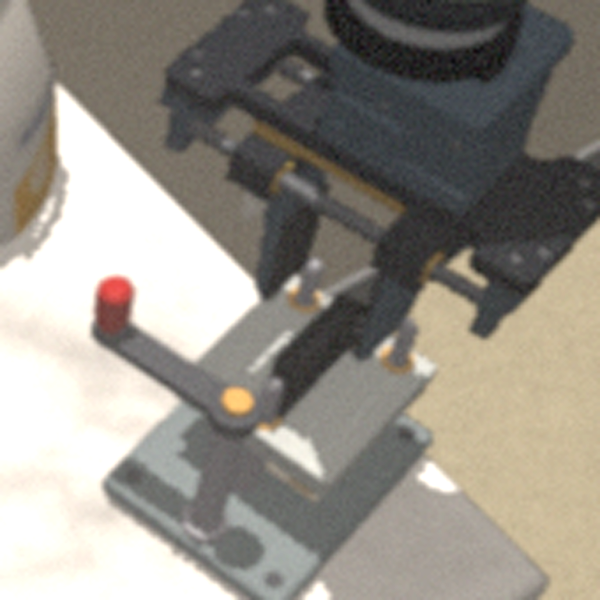

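The fingers straddle the black bar (zoom 320,340), clear of the pins at (312,275) and (405,345). Going down.

Emit:
{"name": "arm_command", "arguments": {
  "targets": [
    [0.5,-0.001,0.001,0.02,0],
    [0.5,-0.001,0.001,0.04,0],
    [0.5,-0.001,0.001,0.06,0],
    [0.5,-0.001,0.001,0.075,0],
    [0.5,-0.001,0.001,0.088,0],
    [0.5,-0.001,0.001,0.096,0],
    [0.5,-0.001,0.001,0.098,0]
  ]
}}

```text
time_s: 7.45
ee_pos: [507.3, -228.0, 79.6]
ee_rot: [-179.6, -0.5, 104.7]
force: [-0.5, 0.4, -1.3]
gripper_width: 45.9
```

```bash
python3 -c "
from h import *
go(507.7,-228.4,80,104.6)"
```

```text
t7.45 pos [ 507.3 -228.    79.6] rot [-179.59   -0.46  104.67] w45.9 F [-0.5  0.4 -1.3]
  shift [-0.001   0.0006 -0.0007] turn 0.002 rows>= 0.016305748612984575 0.010173075300320703 q6 -40.2
```

Emit:
{"name": "arm_command", "arguments": {
  "targets": [
    [0.7,0,0,0,0],
    [0.76,0,0,0,0],
    [0.8,0,0,0,0],
    [0.9,0,0,0,0],
    [1,0,0,0,0],
    [1,0,0,0,0],
    [1,0,0,0,0]
  ],
  "squeeze": 6
}}

```text
time_s: 8.03
ee_pos: [507.7, -228.1, 80.0]
ee_rot: [-179.6, -0.4, 104.7]
force: [0.1, -0.1, 2.2]
gripper_width: 15.8
```

```bash
python3 -c "
from h import *
go(507.7,-228.4,80,104.6);s=env.state();print(s['force'],s['torque'])"
```

```text
t8.03 pos [ 507.7 -228.1   80. ] rot [-179.65   -0.43  104.66] w15.8 F [ 0.1 -0.1  2.2]
  shift [-0.0006 -0.0001  0.    ] turn 0.001 rows>= 0.00743413066831681 0.008578725969839232 q6 -40.2
[ 0.10992434 -0.09804072  2.21498946] [ 0.07393718 -0.30005013 -0.03040712]
```

Emit:
{"name": "arm_command", "arguments": {
  "targets": [
    [1,0,0,0,0],
    [1,0,0,0,0],
    [1,0,0,0,0],
    [1,0,0,-0.004,0],
    [1,0,0,-0.008,0],
    [1,0,0,-0.012,0],
    [1,0,0,-0.016,0],
    [1,0,0,-0.02,0]
  ],
  "squeeze": 40
}}

```text
time_s: 8.7
ee_pos: [507.5, -228.0, 89.8]
ee_rot: [-179.6, -0.5, 104.7]
force: [2.0, -0.1, -6.4]
gripper_width: 15.6
```

```bash
python3 -c "
from h import *
go(507.7,-228.1,135,104.6);s=env.state();print(s['force'],s['torque'])
red('scene','pics/scene7.png')
b=cv2.imread('pics/scene7.png')[165:335,345:515]
cv2.imwrite('pics/z7.png',cv2.convertScaleAbs(cv2.resize(b,(600,600),interpolation=2),alpha=1.5))"
```

```text
t8.70 pos [ 507.5 -228.    89.8] rot [-179.61   -0.47  104.66] w15.6 F [ 2.  -0.1 -6.4]
  shift [ 0.0004 -0.0003 -0.0904] turn 0.001 rows>= 1.0841579545081763 0.008569129951998185 q6 -40.2
[ 2.02016541 -0.13369309 -6.42730595] [-0.0289052  -0.47753223 -0.01126031]
scene red [374 244   8   7  42] [377.28571429 247.16666667]
135 [ 562.9 -143.4] r74.9 retainer 87.26082497749415
147 [ 555.7 -136.4] r69.8 retainer 94.10156293183014
```

View pics/z7.png

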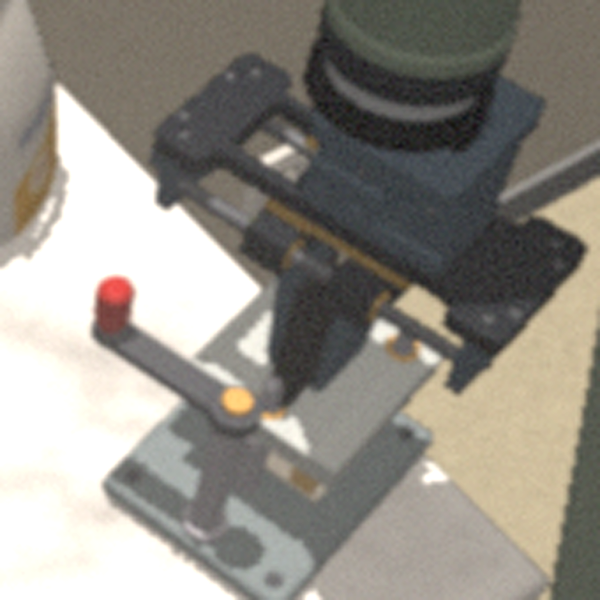

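The plate is rising level, the load is about 6 N, and the jig is in place. I'll continue up.

Emit:
{"name": "arm_command", "arguments": {
  "targets": [
    [1,0,0,-0.01,0],
    [1,0,0,-0.02,0],
    [1,0,0,-0.03,0],
    [1,0,0,-0.04,0],
    [1,0,0,-0.055,0],
    [1,0,0,-0.07,0],
    [1,0,0,-0.085,0],
    [1,0,0,-0.1,0]
  ]
}}

```text
time_s: 9.42
ee_pos: [507.6, -228.4, 141.2]
ee_rot: [-179.6, -0.4, 104.7]
force: [-0.1, 0.5, -6.4]
gripper_width: 15.9
```

```bash
python3 -c "
from h import *
go(507.7,-228.1,210,104.6);s=env.state();print(s['force'],s['torque'])
red('scene','pics/scene8.png')
b=cv2.imread('pics/scene8.png')[165:335,345:515]
cv2.imwrite('pics/z8.png',cv2.convertScaleAbs(cv2.resize(b,(600,600),interpolation=2),alpha=1.5))"
```

```text
t9.42 pos [ 507.6 -228.4  141.2] rot [-179.59   -0.45  104.67] w15.9 F [-0.1  0.5 -6.4]
  shift [ 0.0016 -0.0006 -0.1376] turn 0.002 rows>= 1.649597018588001 0.010159515484884599 q6 -40.2
[-0.11824809  0.5033847  -6.38465215] [ 0.03145337 -0.17350804 -0.00142639]
scene red [374 244   8   7  43] [377.34883721 247.04651163]
135 [ 563.  -143.7] r75.0 retainer 87.05522093214852
147 [ 555.8 -136.7] r69.8 retainer 93.87734747945791
```

View pics/z8.png

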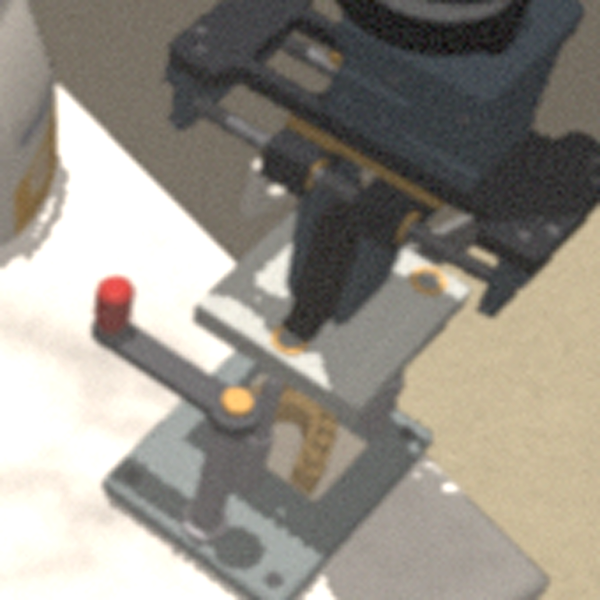

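The plate is clear and level above the pin tips. I'll raise it to clear the knob, then carry it over to the mat.

Emit:
{"name": "arm_command", "arguments": {
  "targets": [
    [1,0,0,-0.02,0],
    [1,0,0,-0.04,0],
    [1,0,0,-0.065,0],
    [1,0,0,-0.09,0],
    [1,0,0,-0.115,0],
    [1,0,0,-0.135,0],
    [1,0,0,-0.14,0]
  ]
}}

```text
time_s: 10.05
ee_pos: [509.9, -229.6, 215.0]
ee_rot: [-179.9, -0.2, 104.7]
force: [0.4, -0.5, -5.6]
gripper_width: 15.9
```

```bash
python3 -c "
from h import *
go(518.5,39.5,210,92)"
```

```text
t10.05 pos [ 509.9 -229.6  215. ] rot [-179.9    -0.19  104.68] w15.9 F [ 0.4 -0.5 -5.6]
  shift [0.5163 0.153  0.0115] turn 0.282 rows>= 6.458306145541696 1.770454305363487 q6 -40.2
```

Emit:
{"name": "arm_command", "arguments": {
  "targets": [
    [1,0.02,0.006,0,0.02],
    [1,0.06,0.018,0,0.05],
    [1,0.11,0.032,0,0.08],
    [1,0.16,0.047,0,0.11],
    [1,0.21,0.062,0,0.14],
    [1,0.26,0.077,0,0.17],
    [1,0.3,0.089,0,0.2],
    [1,0.32,0.095,0,0.22]
  ]
}}

```text
time_s: 10.72
ee_pos: [514.8, -60.2, 215.2]
ee_rot: [-179.8, -0.3, 94.8]
force: [-0.8, -0.3, -5.5]
gripper_width: 15.5
```

```bash
python3 -c "
from h import *
go(518.5,39.5,210,92)"
```

```text
t10.72 pos [514.8 -60.2 215.2] rot [-179.81   -0.26   94.81] w15.5 F [-0.8 -0.3 -5.5]
  shift [0.1981 0.0242 0.0111] turn 0.063 rows>= 2.396240573850045 0.39288918222324043 q6 -13.0
```

Emit:
{"name": "arm_command", "arguments": {
  "targets": [
    [1,0.03,0.004,0,0.02],
    [1,0.07,0.009,0,0.04],
    [1,0.11,0.014,0,0.06],
    [1,0.15,0.018,0,0.06],
    [1,0.18,0.022,0,0.06],
    [1,0.195,0.024,0,0.06],
    [1,0.198,0.024,0,0.06],
    [1,0.198,0.024,0,0.06]
  ]
}}

```text
time_s: 11.38
ee_pos: [518.2, 39.3, 215.3]
ee_rot: [-179.8, -0.2, 92.2]
force: [0.0, -0.0, -5.5]
gripper_width: 15.8
```

```bash
python3 -c "
from h import *
im=env.grab_frame('scene');cv2.imwrite('pics/scene9.png',im[:,:,::-1]);
cv2.imwrite('pics/s9.png',cv2.convertScaleAbs(cv2.imread('pics/scene9.png'),alpha=1.4))
go(518.5,39.5,60,92)"
```

```text
t11.43 pos [518.2  38.9 215.4] rot [-179.77   -0.21   92.13] w15.6 F [ 0.9  0.3 -6. ]
  shift [1.000e-04 1.800e-03 3.107e-01] turn 0.003 rows>= 3.7260836689851597 0.01750685812583771 q6 0.7
```

View pics/s9.png

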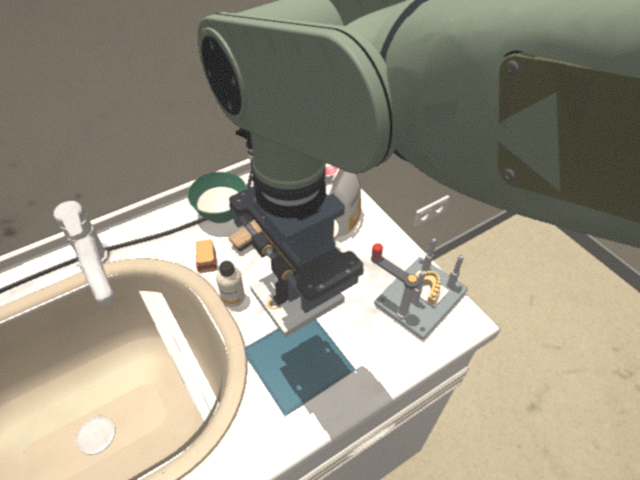

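The mat is below at (300,362), and the body will clear the bottle and pot. Lowering.

Emit:
{"name": "arm_command", "arguments": {
  "targets": [
    [1,0,0.002,0.02,0],
    [1,0,0.002,0.06,0],
    [1,0,0.002,0.11,0],
    [1,0,0.002,0.16,0],
    [1,0,0.002,0.21,0],
    [1,0,0.002,0.25,0],
    [1,0,0.002,0.28,0],
    [1,0,0.002,0.3,0]
  ]
}}

```text
time_s: 12.1
ee_pos: [517.3, 38.4, 63.0]
ee_rot: [-179.6, -0.2, 92.1]
force: [0.2, 0.8, -5.8]
gripper_width: 15.8
```

```bash
python3 -c "
from h import *
for n in P:
  im=env.grab_frame(n);cv2.imwrite(f'pics/{n}10.png',im[:,:,::-1]);
a=cv2.imread('pics/top10.png')[220:370,190:340];b=cv2.imread('pics/scene10.png')[260:430,220:390]
cv2.imwrite('pics/z10.png',cv2.convertScaleAbs(np.hstack([cv2.resize(a,(400,400),interpolation=2),cv2.resize(b,(400,400),interpolation=2)]),alpha=1.5))
go(518.5,39.5,36,92)"
```

```text
t12.20 pos [517.2  38.6  63.4] rot [-179.52   -0.19   92.07] w16.0 F [-0.5  1.  -5.8]
  shift [0.0015 0.0032 0.0548] turn 0.001 rows>= 0.6584400161798684 0.00929015292820136 q6 0.6
```

View pics/z10.png

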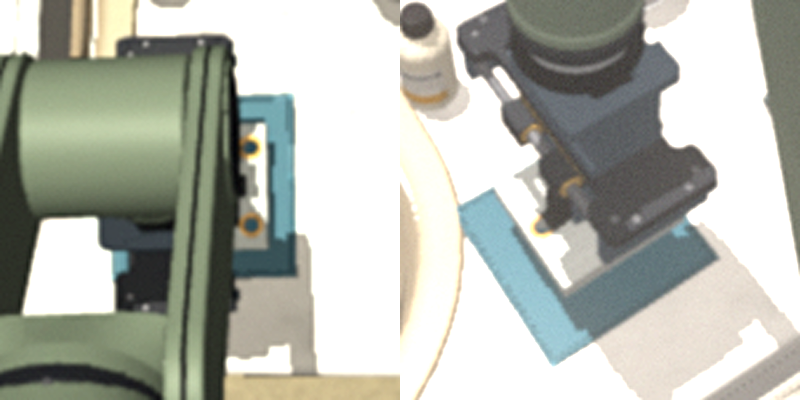

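The plate is roughly central over the mat. Final lowering.

Emit:
{"name": "arm_command", "arguments": {
  "targets": [
    [1,0.001,0.003,0.015,0],
    [1,0.001,0.003,0.03,0],
    [1,0.001,0.003,0.04,0],
    [1,0.001,0.003,0.047,0],
    [1,0.001,0.003,0.05,0],
    [1,0.001,0.003,0.053,0],
    [1,0.001,0.003,0.055,0],
    [1,0.001,0.003,0.056,0]
  ]
}}

```text
time_s: 12.87
ee_pos: [518.6, 39.3, 35.6]
ee_rot: [-179.5, -0.2, 92.1]
force: [-0.8, 0.2, -5.3]
gripper_width: 16.0
```

```bash
python3 -c "
from h import *
go(518.5,39.5,35,92)"
```

```text
t12.87 pos [518.6  39.3  35.6] rot [-179.55   -0.19   92.08] w16.0 F [-0.8  0.2 -5.3]
  shift [ 0.0004 -0.0002  0.0011] turn 0.002 rows>= 0.014736483129488342 0.010518199873300983 q6 0.7
```

Emit:
{"name": "arm_command", "arguments": {
  "targets": [
    [1,0,0,0.001,0],
    [1,0,0,0.002,0],
    [1,0,0,0.003,0],
    [1,0,0,0.003,0]
  ],
  "squeeze": 15
}}

```text
time_s: 13.2
ee_pos: [518.7, 39.3, 35.2]
ee_rot: [-179.6, -0.2, 92.1]
force: [-3.5, -1.4, 4.8]
gripper_width: 16.0
```

The load went from −5 N to +5 N, so the plate is resting on the mat. Releasing.

Emit:
{"name": "arm_command", "arguments": {
  "targets": [
    [0.8,0,0,0,0],
    [0.75,0,0,0,0],
    [0.7,0,0,0,0],
    [0.6,0,0,0,0],
    [0.5,0,0,0,0],
    [0.5,0,0,0,0]
  ]
}}

```text
time_s: 13.7
ee_pos: [518.8, 39.3, 35.1]
ee_rot: [-179.6, -0.2, 92.1]
force: [0.2, -0.5, -0.6]
gripper_width: 44.1
```

Emit:
{"name": "arm_command", "arguments": {
  "targets": [
    [0.5,0,0,-0.02,0],
    [0.5,0,0,-0.06,0],
    [0.5,0,0,-0.12,0],
    [0.5,0,0,-0.18,0],
    [0.5,0,0,-0.25,0],
    [0.5,0,0,-0.32,0],
    [0.5,0,0,-0.36,0],
    [0.5,0,0,-0.36,0]
  ]
}}

```text
time_s: 14.37
ee_pos: [523.0, 38.9, 221.2]
ee_rot: [179.7, -0.2, 92.1]
force: [1.3, -0.2, -0.1]
gripper_width: 45.7
```

```bash
python3 -c "
from h import *
go(300,-300,215,92)"
```

```text
t14.37 pos [523.   38.9 221.2] rot [179.75  -0.2   92.08] w45.7 F [ 1.3 -0.2 -0.1]
  shift [-0.6612 -0.4704  0.0079] turn 0.002 rows>= 9.730247845725849 0.01128486958641118 q6 0.7
```

Emit:
{"name": "arm_command", "arguments": {
  "targets": [
    [0.5,-0.6,-0.36,0,0],
    [0.5,-0.6,-0.36,0,0],
    [0.5,-0.6,-0.36,0,0],
    [0.5,-0.6,-0.36,0,0],
    [0.5,-0.6,-0.36,0,0],
    [0.5,-0.6,-0.36,0,0],
    [0.5,-0.6,-0.36,0,0],
    [0.5,-0.6,-0.36,0,0]
  ]
}}

```text
time_s: 15.03
ee_pos: [359.4, -255.3, 218.9]
ee_rot: [179.8, -0.2, 92.1]
force: [1.1, -1.1, -0.4]
gripper_width: 45.7
```

```bash
python3 -c "
from h import *
for n in P:
  im=env.grab_frame(n);cv2.imwrite(f'pics/{n}11.png',im[:,:,::-1]);
a=cv2.imread('pics/top11.png')[180:360,200:440];b=cv2.imread('pics/scene11.png')[200:440,200:520]
cv2.imwrite('pics/z11.png',cv2.convertScaleAbs(np.vstack([cv2.resize(a,(400,300),interpolation=2),cv2.resize(b,(400,300),interpolation=2)]),alpha=1.4))
go(300,-300,215)"
```

```text
t15.13 pos [ 358.2 -258.4  218.9] rot [ 1.7984e+02 -1.1000e-01  9.1630e+01] w45.6 F [ 0.9  1.2 -0.3]
  shift [-0.0798 -0.1187  0.0072] turn 0 rows>= 1.7173634032209575 0.0 q6 -39.1
```

View pics/z11.png

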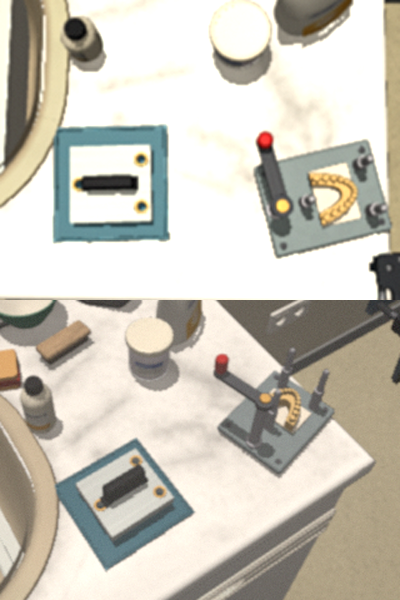

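The plate lies flat and central on the mat, with the arm out to the jig's +x side and the jig undisturbed. One numeric check before I hand it in.

```bash
python3 -c "
from h import *
hsv=cv2.cvtColor(cv2.imread('pics/top11.png'),cv2.COLOR_BGR2HSV)
mm=cv2.inRange(hsv,(80,60,30),(110,255,200))
k,l,s,c=cv2.connectedComponentsWithStats(mm);i=1+np.argmax(s[1:,4])
cn=max(cv2.findContours((l==i).astype(np.uint8),0,1)[0],key=cv2.contourArea)
print('mat',cv2.minAreaRect(np.array([ray('top',p,3)[:2] for p in cn[:,0]],np.float32)))
f=np.zeros_like(mm);cv2.drawContours(f,[cn],-1,255,-1);pl=cv2.morphologyEx(f&~mm,2,np.ones((3,3),np.uint8))
cp=max(cv2.findContours(pl,0,1)[0],key=cv2.contourArea)
print('plate',cv2.minAreaRect(np.array([ray('top',p,29)[:2] for p in cp[:,0]],np.float32)))
red('top','pics/top12.png');red('scene','pics/scene12.png')
for n in P:
  a=cv2.imread(f'pics/{n}11.png').astype(int);b=cv2.imread(f'pics/{n}12.png').astype(int);print(n,'moved px',(abs(a-b).max(2)>60).sum())
for n,(y0,y1,x0,x1) in dict(top=(160,235,225,425),scene=(150,310,210,365)).items():
  a=cv2.imread(f'pics/{n}0.png')[y0:y1,x0:x1].astype(np.float32).mean(2);b=cv2.imread(f'pics/{n}12.png')[y0:y1,x0:x1].astype(np.float32).mean(2);print(n,'behind shift px',cv2.phaseCorrelate(a,b))
"
```

```text
mat ((520.711669921875, 39.24507522583008), (135.90301513671875, 135.42105102539062), 1.861507534980774)
plate ((518.0863647460938, 36.282012939453125), (94.7367172241211, 99.71923828125), 1.9916967153549194)
top red [355 260   8   9  64] [358.578125 264.      ]
135 [ 559.5 -140.7] r72.2 retainer 89.91666467901189
147 [ 558.2 -140. ] r71.1 retainer 90.71371736479125
scene red [374 244   8   7  41] [377.36585366 246.80487805]
135 [ 563.4 -144. ] r75.3 retainer 86.74358947335408
147 [ 556.2 -137. ] r70.1 retainer 93.52066558198052
scene moved px 0
top moved px 1080
top behind shift px ((0.009442098350561423, 0.5005948631850643), 0.996865790049235)
scene behind shift px ((-0.024543670005272133, 0.0053142256761447015), 0.9863440942764282)
```

The top view changed by 1080 pixels between the two shots, so I'll find where before handing in.

```bash
python3 -c "
from h import *
a=cv2.imread('pics/top11.png').astype(int);b=cv2.imread('pics/top12.png').astype(int)
y,x=np.where(abs(a-b).max(2)>60);print(np.percentile(x,[0,5,50,95,100]),np.percentile(y,[0,5,50,95,100]))
im=env.grab_frame('top').astype(int)[:,:,::-1];d=abs(im-b).max(2)>60;print('12->now',d.sum());y,x=np.where(d);print(len(x) and (x.min(),x.max(),y.min(),y.max()))
s=env.state();print(s['ee_pos'],s['qvel'].round(2),s['force'])
"
```

```text
[395. 410. 454. 574. 584.] [330.  337.  400.5 472.  479. ]
12->now 1614
(np.int64(392), np.int64(585), np.int64(329), np.int64(479))
[ 360.9409637  -253.75458504  218.7267996 ] [ 2.23 -0.06 -0.11 -0.15 -0.04 -0.09] [ 1.14447458 -0.62859041 -0.39813367]
```

The changes are confined to the robot arm, which is still wobbling slightly. I'll hold still, then hand in.

Emit:
{"name": "arm_command", "arguments": {
  "targets": [
    [0.5,0,0,0,0],
    [0.5,0,0,0,0],
    [0.5,0,0,0,0],
    [0.5,0,0,0,0],
    [0.5,0,0,0,0],
    [0.5,0,0,0,0],
    [0.5,0,0,0,0],
    [0.5,0,0,0,0]
  ]
}}

```text
time_s: 15.95
ee_pos: [361.0, -253.7, 218.8]
ee_rot: [179.8, -0.3, 92.0]
force: [-0.3, -0.5, 0.1]
gripper_width: 45.4
```

```bash
python3 -c "
from h import *
s=env.state();print(s['time_s'],s['qvel'].round(2),s['force'].round(1));print(env.job_done())"
```

```text
15.95 [-0.15  0.07  0.13  0.02 -0.01 -0.09] [-0.3 -0.5  0.1]
the job is handed in; nothing more can be done
None
```

I swung the retaining arm out with the fingers loosely caging the knob, then gripped the top plate and drew it straight up off the pins. I set it down on the mat with light contact (about 5 N) before letting go. The job was handed in at about 16 s, and no verdict was reported.

Last checks from the pictures:
- **Plate:** its centre is about 4 mm from the mat's. It looks flat and right way up, though I did not measure the tilt.
- **Retaining arm:** it stands at about 90°. The top view gives 90–91° and the scene view 87–94°, depending on the knob height assumed; both are inside the limits.
- **Jig:** the pin tips stayed within about 1 pixel after the swing. After the plate was off, I checked only by eye, and it looked undisturbed.
- **Bottle, pot and pouch:** there was no shift in the scene view. The top view showed about half a pixel (roughly 1 mm), which disagrees slightly but is within picture noise.
- **Robot:** a picture comparison flagged changes near the jig. They came only from the robot arm still wobbling slightly, so I let it settle, clear of everything, before handing in.

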